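Shift a wood lathe into high range and start it

ROBOT

A 6-joint arm with a two-finger parallel gripper is mounted at the origin on the work surface. World frame = base frame: x ahead of the robot, y to its left, z up, the work surface at z = 0. Lengths are in m, angles in degrees, forces in N, time in s.
With the tool pointing down it reaches from about 0.25 to 0.8 m from the base axis. Payload 8.5 kg.
Tool frame: the origin (TCP) lies at the very end of the fingers, on their centre line; the grasp point (between the pads) lies grip_point_offset behind it (grip_point_offset is the distance from the TCP to the grasp point, in m); z points along the fingers, x is the direction in which the jaws open and shut, and the axes are right-handed (so a half turn about z gives the same grasp; the last joint's range is limited). The gripper opens to 85 mm and grips with 20 to 120 N. Pads are 22 mm wide; open, the fingers measure 114 mm over their backs; the gripper's body (76 mm by 85 mm) begins 54 mm behind the grasp point. The pads swing forward as they close: fully open they stand 13 mm farther back than shut.
Start: joints at [-64.63, 13.648, -0.773, 75.585, 0, 90], TCP at [0.225, -0.474, 0.193] pointing down, gripper open.
Joint ranges: [-152.45, 152.45], [-59.26, 108.67], [-65.41, 83.53], [-104.44, 129.93], [-82.83, 76.93], [-180, 180]. Speed limits (degrees/s): [127.2, 127.2, 159.86, 180, 180, 180].

INTERFACE

Orientations are given as a 3x3 rotation matrix whose columns are the frame's x, y, z axes.
In Python, from rig import observe, capture, camera_params, job_done, grip_point_offset gives the robot as it stands.
- The arm moves only by the tool arm_command, never from a script. Its argument "motion" is a list of rows, each a list of 3 entries, a list of its own where there are three numbers: the shift along the tool's x, y, z in units of 40 mm (1.0 is 40 mm), then the turn about the tool's z in units of 6 degrees (1.0 is 6 degrees), then the opening in per cent of the stroke, from 0 (shut) to 100 (fully open). In form: [[[dx, dy, dz], yaw, jaw], ...]. A call has exactly 10 rows; each row is the pose to reach, as a shift and turn from the pose commanded when the call began, along the tool's axes at that moment; what a row does not reach only later rows make up. A row lasts 1/12 s, in which the tool goes at most 41.7 mm and 7.16 degrees, less where a joint would pass 70% of its speed; a pose out of reach is approached as far as the arm can. A call with a gripper value outside its range is refused whole. The fingers move at their own pace and stop on an object; the grip force is fixed at half the most. Time passes only in rows, so rows that repeat a pose let the fingers close, or fill a call up. It gives the time, the measured TCP pose, the force and the opening at its end, in the units of the state.
- observe(): the state, without advancing time (a new reading comes with each control period).
- capture(name): name is "side" or "top"; returns (picture, depth): 420x560x3 uint8, red, green, blue; 420x560 float32, m along the optical axis (not along the pixel's ray), 0 where there is no reading.
- camera_params(name): a dict with "mtx" (3x3 intrinsics, pixels), "world_to_cam" (4x4, takes a point from world to camera coordinates). Camera axes: x right, y down, z forward; pixel columns grow to the right and rows downward; lengths in m; the calibration is good to about 2 mm. A picture is of the moment at which its call begins. camera_params takes no time and is no camera call.
- job_done(): hands the job in, once; it reports no verdict.
The state is a dict: "time": time; "joint_positions": joint angles; "qd": joint speeds; "joint_efforts": joint torques, N m; "ee_pos": TCP position; "ee_rot": TCP orientation; "contact_force": force on the tool from outside, world axes, zero at the start; "ft_torque": the same for the moment, N m; "grip_width": opening from 0.0 (shut) to 1.0 (fully open).
Only numpy, scipy, OpenCV 4.12 (cv2) and the standard library are available. Lean on these libraries where they do the work, as an engineer would, in place of code of your own. Each camera call takes 0.05 s, during which the arm holds its last target. There are 200 camera calls.

TASK

The lathe stands stopped in low range. With the fingertips, push the range lever on top of the headstock over towards the chuck, past the neutral click in the middle, until it sits fully home in the high-range notch; only then press the start button (the low round one, not the mushroom-shaped stop button) on the control box all the way in and let it out again. Grip and lift nothing: the control box stays where it stands, and the things lying about are left alone.

Things in the scene. Friction and masses are not known exactly. Their poses are not given: they have to be found in the camera images.
- lathe: Wood lathe fixed to the bench. Origin on the bench under the headstock; z up, y along the spindle (chuck, bed, tailstock to -y, outboard handwheel to +y), -x is the operator's side, facing the robot. Grey headstock: x +-90 mm, y -105 to +148, flat cover 245 mm high. Bed 85 mm high, front edge x -60. Tailstock y -630 to -425, x +-60, up to 250 mm high.
- range_lever (a joint): Lever angle about the lathe's +x. 0 = low, leaning 0.24 rad away from the chuck (to the lathe's +y); 0.24 = neutral, upright, the first click; 0.48 = high, leaning 0.24 rad towards the chuck (to -y), end stop at 0.50. A sprung detent holds it in each notch: about 4 N across the lever at the knob frees it (a level push on the ball 5 to 10 N); past two thirds of the way between two notches it is drawn on into the next.
- lever_knob (a point): Centre of the black ball knob, 30 mm in diameter, on the end of the range lever, a 12 mm rod that stands up through a slotted plate on the headstock cover (plate top 251 mm high). 150 mm from the pivot: 306 mm above the bench in low and high, 310 mm in neutral; it travels 71 mm along the lathe's y from low to high.
- lever_pivot (a point): Pivot of the range lever, inside the headstock 160 mm above the bench, 15 mm to the operator's side of the spindle line; its axes are the lathe's.
- tool_rest (a point): Middle of the top of the steel tool rest, which stands in front of the chuck and blank, 187 mm above the bench: a bar 130 mm long along the lathe's y, 30 mm wide. Behind it on the spindle line, 175 mm high, are the chuck and a wooden bowl blank 152 mm across (lathe y -105 to -250).
- control_box: Black control box standing loose on the bench before the bed, 76 mm deep (x), 140 mm long (y), 0.9 kg; top face sloping from 28 mm high at the front (-x) edge to 48 mm at the back. Origin under its centre, z up. Two grey push buttons: seen from the robot, start at the right-hand (-y) end, stop at the left-hand (+y) end.
- start_button (a joint): Travel of the start button into the box: 0 = out, 0.005 m = fully in. Spring return: 1.4 N to start, 4.9 N fully in.
- start_top (a point): Centre of the top face of the start button: a low flat round button, 28 mm across, standing 8 mm proud of the sloping face, 40 mm to the -y side of the box's centre; its top is about 46 mm above the bench. Its z axis points out of the button (tilted about 15 degrees from vertical towards the front).
- stop_button (a joint): Travel of the stop button into the box: 0 = out, 0.005 m = fully in. Not to be pressed.
- stop_top (a point): Top of the stop button: a mushroom head 42 mm across standing 26 mm proud, 38 mm to the +y side of the box's centre.
- chuck_key: Chuck key, a 90 mm steel T-key lying on the bench in front of the headstock; origin under its shank.
- spanner: 150 mm steel spanner lying on the bench near the foot of the tool rest; origin under its middle.
- wax_tin: Flat round wax tin, 66 mm across and 26 mm high, standing on the headstock cover at the end away from the chuck; origin under its centre.
- drive_centre: Small steel drive centre, 26 mm across and 50 mm high, standing on the headstock cover at the chuck end, behind the lever gate; origin under its centre.
- sanding_block: Cork-soled wooden sanding block, 60 x 95 x 34 mm, lying across the bed ways between the blank and the tailstock; origin under its centre.
- polish: Small bottle of friction polish, 48 mm across and 105 mm high, standing on the bench before the headstock; origin under its centre.
There are look-alikes about, which are no part of the job. There is more than one size of the control_box; the job needs the smaller.

How it is judged:
By the outcome, as a careful person would: the job done as asked, in the order asked, and still so for the second after the job is handed in, with the robot touching nothing.
It also fails if it takes over 51 s, if anything falls off the work surface, if the arm or the gripper's body presses on something with over 40 N, if the wrist force passes 120 N, or if a joint passes its speed limit or range.

## Working session

There is one attempt and no reset: what is moved stays moved. The work goes in short steps, Python scripts to look and compute and a tool call to move; the robot and the scene stay as the last step left them, time stands still between calls to the robot, and variables do not carry over. Pictures are saved under pics/ and viewed, about 8 in all and at most 12, crops included, and the job is handed in when it is done.

Besides the shell and the picture viewer there is one more tool, called after "Request:" as a command line: name --argument value ..., lists and objects as JSON in quotes. arm_command: Moves the arm, as the interface text tells. Its arguments: {"type":"object","properties":{"motion":{"type":"array"}},"required":["motion"]}

```bash
mkdir -p pics
cat > h.py <<'E'
import numpy as np, cv2
from rig import *
def snap(n,tag):
    p,d=capture(n); cv2.imwrite(f'pics/{tag}.png',cv2.cvtColor(p,cv2.COLOR_RGB2BGR)); np.save(f'pics/{tag}.npy',d); return p,d
def pt(n,u,v,d):
    c=camera_params(n);K=c['mtx'];T=np.linalg.inv(c['world_to_cam'])
    z=d[int(round(v)),int(round(u))]
    return (T@np.r_[np.linalg.inv(K)@[u*z,v*z,z],1])[:3]
def proj(n,P):
    c=camera_params(n);q=(np.array(c['world_to_cam'])@np.r_[P,1])[:3];q=np.array(c['mtx'])@q;return q[:2]/q[2]
E
python3 - <<'E'
from h import *
for n in('side','top'):
    snap(n,n+'0')
    print(n,np.linalg.inv(camera_params(n)['world_to_cam']).round(3).tolist())
print(observe()); print(grip_point_offset if not callable(grip_point_offset) else grip_point_offset())
E
```

```text
side [[-0.871, -0.309, 0.383, 0.058], [-0.492, 0.568, -0.66, 0.733], [-0.014, -0.763, -0.646, 0.939], [0.0, 0.0, 0.0, 1.0]]
top [[0.01, -0.998, 0.059, 0.436], [-0.999, -0.008, 0.033, -0.029], [-0.033, -0.059, -0.998, 1.082], [0.0, 0.0, 0.0, 1.0]]
{'time': 0.1, 'joint_positions': array([-6.46308333e+01,  1.36781473e+01, -8.12686876e-01,  7.55833312e+01,
       -8.08206551e-04,  9.00002868e+01]), 'qd': array([-0.07862996, -0.2443799 ,  0.19519124,  0.0602638 ,  0.06245515,
       -0.10375607]), 'joint_efforts': array([ 2.86910772e-04, -5.39721859e+01,  3.46996701e+01,  1.34645155e-02,
       -9.48885855e-06, -1.52382188e-05]), 'ee_pos': array([ 0.22475115, -0.47399429,  0.19283228]), 'ee_rot': array([[ 4.28444066e-01, -9.03568127e-01, -5.67342494e-04],
       [-9.03567378e-01, -4.28444442e-01,  1.16355874e-03],
       [-1.29442933e-03,  1.41123329e-05, -9.99999162e-01]]), 'contact_force': array([ 0.31067597, -0.32389139, -0.44345827]), 'ft_torque': array([-0.02185538,  0.01765098, -0.02924103]), 'grip_width': 0.9979454270615743}
0.0187
```

View pics/side0.png

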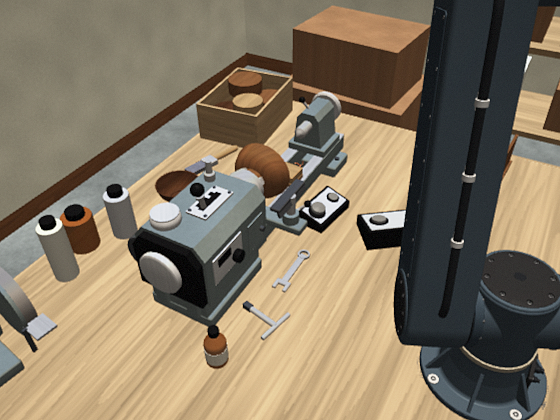

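View pics/top0.png

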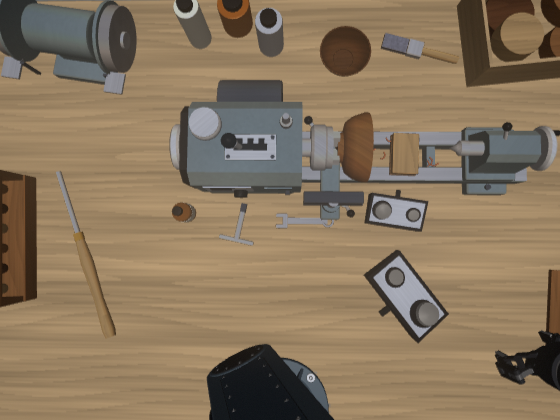

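The side view shows the lever knob at about (197,189) and two control boxes: a smaller one by the bed at (325,207) and a larger one near the robot at (385,228). In the top view the knob is at (229,141), the small box at (397,212) and the large box at (405,295). The small box is close to 140x76 mm and stands before the bed, with its mushroom at (382,210) and its low button at (414,214). I'll confirm this in a crop and with measurements.

Run:
```python
from h import *
im=cv2.imread('pics/top0.png'); a=cv2.resize(im[180:345,350:460],None,fx=3.6,fy=3.6,interpolation=cv2.INTER_CUBIC)
b=cv2.resize(im[90:255,170:280],None,fx=3.6,fy=3.6,interpolation=cv2.INTER_CUBIC)
cv2.imwrite('pics/c1.png',np.hstack([b,a]))
d=np.load('pics/top0.npy')
for k,uv in dict(knob=(229,141),start=(414,214),stop=(382,210),b1=(368,193.5),b2=(426,199),b3=(423,230),b4=(366,225),big1=(396,277),big2=(425,314),rest=(333,198),tinc=(204,123),coverR=(298,170),coverL=(195,180),plate1=(226,158),plate2=(273,158),plate3=(275,136),chuck=(320,148),slotL=(237,149),slotR=(268,146),dc=(286,120),h1=(302,104),h2=(301,190)).items(): print(k,pt('top',*uv,d).round(4))
```

```text
knob [0.6091 0.0899 0.32  ]
start [ 0.4905 -0.3295  0.0448]
stop [ 0.4987 -0.2477  0.0606]
b1 [ 0.5455 -0.2256 -0.0041]
b2 [ 0.5316 -0.3728  0.0023]
b3 [ 0.4518 -0.3652 -0.0005]
b4 [ 0.4632 -0.2185  0.0058]
big1 [ 0.3372 -0.2798  0.0637]
big2 [ 0.2554 -0.3393  0.0913]
rest [ 0.5157 -0.1159  0.1896]
tinc [0.6566 0.1483 0.2701]
coverR [ 0.5673 -0.0398  0.2437]
coverL [0.5475 0.1734 0.2299]
plate1 [0.5898 0.106  0.2518]
plate2 [0.5901 0.0108 0.2524]
plate3 [0.635  0.0072 0.2522]
chuck [ 0.6162 -0.0853  0.2266]
slotL [0.6082 0.0839 0.2521]
slotR [0.6146 0.0212 0.2517]
dc [ 0.6579 -0.0153  0.2879]
h1 [ 7.813e-01 -5.220e-02  3.000e-04]
h2 [ 0.553  -0.0511  0.0007]
```

View pics/c1.png

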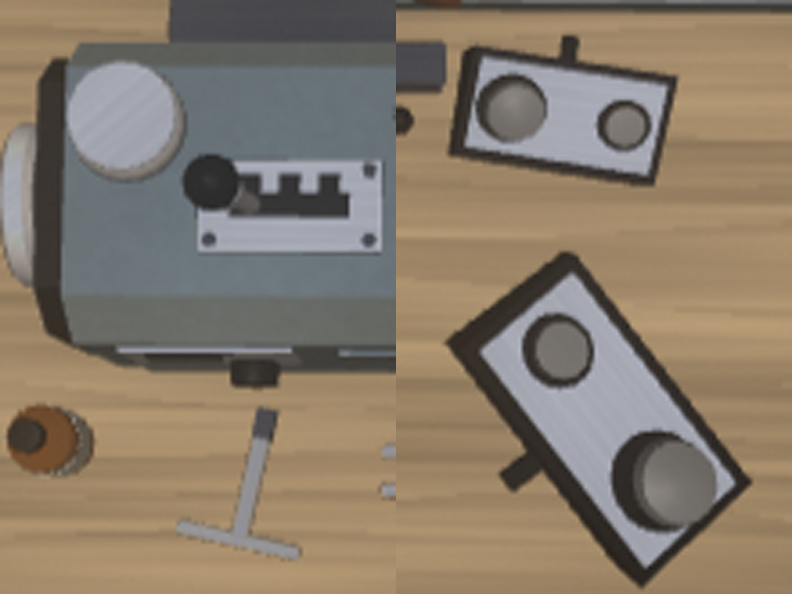

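The crop confirms which box to use. The upper, smaller one (about 147x80 mm including its shadow edge) has its mushroom on the left and its low button on the right at (414,214). The larger one at (405,295) has them the other way round and is the look-alike. The knob top is at z=0.320 m, where 0.321 is expected, and the start top is at about 0.045, where 0.046 is expected. Next I raise the tool, shut the jaws and turn it square.

Request:
arm_command --motion '[[[0,0,-1],-1.1,0],[[0,0,-2],-2.2,0],[[0,0,-3],-3.3,0],[[0,0,-4],-4.4,0],[[0,0,-5],-5.5,0],[[0,0,-5.2],-6.6,0],[[0,0,-5.2],-7.7,0],[[0,0,-5.2],-8.8,0],[[0,0,-5.2],-9.9,0],[[0,0,-5.2],-10.77,0]]'

```text
time: 0.93
ee_pos: [0.2249, -0.4743, 0.4011]
ee_rot: [[1.0, 0.006, -0.0], [0.006, -1.0, 0.001], [-0.0, -0.001, -1.0]]
contact_force: [0.2, 0.6, 0.2]
grip_width: -0.002
```

```bash
python3 -c "
from rig import *
o=observe();print(o['ee_pos'],o['ee_rot'].round(3),o['grip_width'],o['time'],o['joint_positions'])"
```

```text
[ 0.22490879 -0.47433817  0.4010681 ] [[ 1.     0.006 -0.   ]
 [ 0.006 -1.     0.001]
 [-0.    -0.001 -1.   ]] -0.0020860652257794657 0.9333 [-6.46311488e+01  1.55122633e+01  3.22308595e+01  1.06764561e+02
 -1.14129942e-03  2.50344484e+01]
```

Request:
arm_command --motion '[[[0.5,-0.8,0],0,0],[[1,-1.6,0],0,0],[[1.5,-2.4,0],0,0],[[2,-3.2,0],0,0],[[2.5,-4,0],0,0],[[3,-4.8,0],0,0],[[3.5,-5.6,0],0,0],[[4,-6.4,0],0,0],[[4.5,-7.2,0],0,0],[[5,-8,0],0,0]]'

```text
time: 1.77
ee_pos: [0.4254, -0.1526, 0.4013]
ee_rot: [[1.0, -0.0, -0.0], [-0.0, -1.0, 0.0], [-0.0, -0.0, -1.0]]
contact_force: [0.8, -0.9, -0.8]
grip_width: -0.004
```

Request:
arm_command --motion '[[[0.5,-0.8,0],0,0],[[1,-1.6,0],0,0],[[1.5,-2.4,0],0,0],[[2,-3.2,0],0,0],[[2.5,-4,0],0,0],[[3,-4.8,0],0,0],[[3.5,-5.6,0],0,0],[[4,-6.4,0],0,0],[[4.5,-7.1,0],0,0],[[4.65,-7.4,0],0,0]]'

```text
time: 2.6
ee_pos: [0.6128, 0.1453, 0.3988]
ee_rot: [[1.0, 0.002, -0.003], [0.002, -1.0, 0.0], [-0.003, -0.0, -1.0]]
contact_force: [0.2, -0.2, -0.1]
grip_width: -0.001
```

Request:
arm_command --motion '[[[0,0,0.3],0,0],[[0,0,0.7],0,0],[[0,0,1.1],0,0],[[0,0,1.5],0,0],[[0,0,1.9],0,0],[[0,0,2.2],0,0],[[0,0,2.5],0,0],[[0,0,2.7],0,0],[[0,0,2.7],0,0],[[0,0,2.7],0,0]]'

```text
time: 3.43
ee_pos: [0.6108, 0.1415, 0.2933]
ee_rot: [[1.0, -0.0, -0.001], [-0.0, -1.0, -0.0], [-0.001, 0.0, -1.0]]
contact_force: [0.0, 0.3, 0.3]
grip_width: -0.003
```

Run:
```python
from h import *
snap('side','s1');snap('top','t1')
a=cv2.imread('pics/s1.png')[130:280,130:290];b=cv2.imread('pics/t1.png')[70:220,170:330]
cv2.imwrite('pics/c2.png',cv2.resize(np.hstack([a,b]),None,fx=2.5,fy=2.5))
print(observe()['ee_pos'],observe()['contact_force'])
```

```text
[0.61129259 0.14165399 0.29413489] [0.40478306 0.58083987 0.01769823]
```

View pics/c2.png

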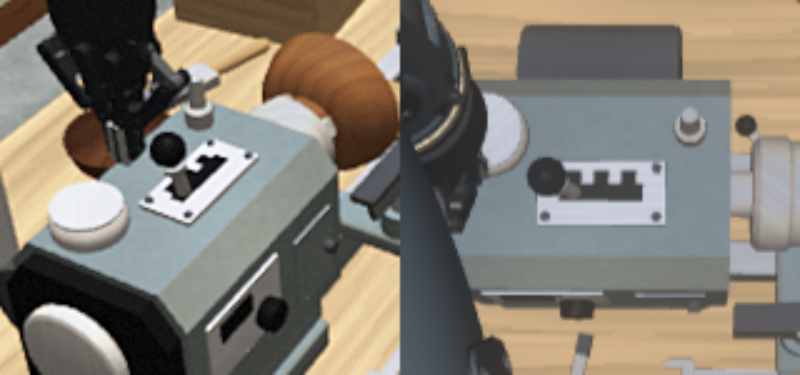

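The side crop shows the tip near (125,155) and the knob at (168,150), with the wax tin untouched. The tip looks farther in +x than I expected, so I'm checking by projection.

Run:
```python
from h import *
f=lambda n,P,o:((proj(n,P)-o)*2.5).round()
e=observe()['ee_pos']
print('tcp side',f('side',e,[130,130]),'top',f('top',e,[170-160,70]))
print('knob side',f('side',[.612,.092,.306],[130,130]),'top',f('top',[.612,.092,.306],[10,70]))
d=np.load('pics/s1.npy')
print(pt('side',130+168/2.5,130+148/2.5,d))
for u,v in((118,125),(118,140),(122,150),(124,157),(130,158),(135,150)):print(u,v,pt('side',130+u/2.5,130+v/2.5,d).round(4))
```

```text
tcp side [130. 193.] top [486. 182.]
knob side [165. 147.] top [548. 178.]
[0.60263968 0.09925641 0.31314229]
118 125 [0.6006 0.1539 0.3722]
118 140 [0.6064 0.1504 0.3538]
122 150 [0.6015 0.1531 0.348 ]
124 157 [0.6026 0.1511 0.3395]
130 158 [0.5993 0.1482 0.3378]
135 150 [0.5945 0.1466 0.3461]
```

Run:
```python
from h import *
d=np.load('pics/s1.npy')
for v in range(186,212,2):print(v,[pt('side',u,v,d).round(3).tolist() for u in(178,181,184)])
a=cv2.imread('pics/s1.png')[120:230,130:240]
cv2.imwrite('pics/c3.png',cv2.resize(a,None,fx=5.4,fy=5.4,interpolation=cv2.INTER_CUBIC))
```

```text
186 [[0.603, 0.152, 0.356], [0.598, 0.149, 0.356], [0.596, 0.144, 0.353]]
188 [[0.604, 0.152, 0.351], [0.599, 0.149, 0.351], [0.594, 0.146, 0.351]]
190 [[0.604, 0.153, 0.347], [0.6, 0.149, 0.345], [0.595, 0.147, 0.346]]
192 [[0.604, 0.153, 0.342], [0.602, 0.147, 0.339], [0.594, 0.148, 0.342]]
194 [[0.604, 0.154, 0.338], [0.601, 0.15, 0.337], [0.601, 0.142, 0.331]]
196 [[0.687, 0.067, 0.242], [0.601, 0.151, 0.332], [0.674, 0.062, 0.243]]
198 [[0.681, 0.075, 0.244], [0.676, 0.07, 0.243], [0.67, 0.068, 0.243]]
200 [[0.677, 0.08, 0.244], [0.671, 0.077, 0.244], [0.666, 0.074, 0.243]]
202 [[0.674, 0.085, 0.243], [0.667, 0.083, 0.244], [0.663, 0.077, 0.242]]
204 [[0.668, 0.091, 0.244], [0.664, 0.087, 0.242], [0.658, 0.084, 0.243]]
206 [[0.663, 0.098, 0.245], [0.659, 0.093, 0.243], [0.654, 0.09, 0.243]]
208 [[0.638, 0.125, 0.269], [0.655, 0.099, 0.243], [0.649, 0.096, 0.243]]
210 [[0.631, 0.133, 0.272], [0.65, 0.105, 0.245], [0.645, 0.101, 0.244]]
```

View pics/c3.png

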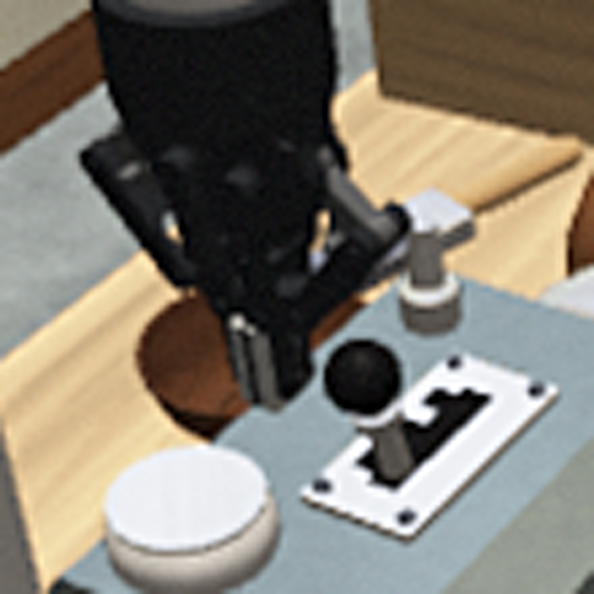

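The crop shows the finger ends at about (265,400) in the crop, and the depth there gives z≈0.33. That is about 36 mm above the reported TCP of 0.294, although x and y agree. The reported TCP therefore seems to lie beyond the real fingertips, and at this height they would only just clear the top of the knob. I'll descend carefully and measure again.

Request:
arm_command --motion '[[[0,0.1,0],0,0],[[0,0.2,0.1],0,0],[[0,0.2,0.2],0,0],[[0,0.2,0.3],0,0],[[0,0.2,0.4],0,0],[[0,0.2,0.5],0,0],[[0,0.2,0.6],0,0],[[0,0.2,0.6],0,0],[[0,0.2,0.6],0,0],[[0,0.2,0.6],0,0]]'

```text
time: 4.37
ee_pos: [0.6111, 0.1337, 0.2695]
ee_rot: [[1.0, -0.0, 0.0], [-0.0, -1.0, 0.0], [0.0, -0.0, -1.0]]
contact_force: [0.1, 0.9, 0.8]
grip_width: 0.002
```

Run:
```python
from h import *
p,d=snap('side','s2');print(observe()['ee_pos'],observe()['contact_force'])
# finger points: all depth points within box around tool
c=camera_params('side');K=c['mtx'];T=np.linalg.inv(c['world_to_cam'])
v,u=np.mgrid[0:420,0:560];z=d
P=np.stack([(u-K[0,2])/K[0,0]*z,(v-K[1,2])/K[1,1]*z,z,np.ones_like(z)],-1)@T.T
m=(abs(P[...,0]-.611)<.03)&(P[...,1]>.115)&(P[...,1]<.17)&(P[...,2]>.275)&(P[...,2]<.36)&(z>0)
q=P[m];q=q[np.argsort(q[:,2])];print(len(q),q[:12,:3].round(3))
```

```text
[0.61109917 0.13366542 0.2696149 ] [-0.43017765 -0.25199362  0.44071004]
321 [[0.602 0.138 0.305]
 [0.602 0.135 0.306]
 [0.603 0.137 0.307]
 [0.605 0.144 0.308]
 [0.61  0.143 0.309]
 [0.613 0.142 0.309]
 [0.6   0.143 0.31 ]
 [0.602 0.144 0.31 ]
 [0.607 0.144 0.31 ]
 [0.614 0.144 0.31 ]
 [0.602 0.141 0.31 ]
 [0.61  0.143 0.311]]
```

Request:
arm_command --motion '[[[0,0,0.2],0,0],[[0,0,0.37],0,0],[[0,0.2,0.37],0,0],[[0,0.35,0.37],0,0],[[0,0.5,0.37],0,0],[[0,0.65,0.37],0,0],[[0,0.8,0.37],0,0],[[0,0.9,0.37],0,0],[[0,1.0,0.37],0,0],[[0,1.1,0.37],0,0]]'

```text
time: 5.25
ee_pos: [0.6109, 0.0887, 0.2544]
ee_rot: [[1.0, -0.001, -0.0], [-0.001, -1.0, -0.001], [-0.0, 0.001, -1.0]]
contact_force: [0.7, -0.9, 0.1]
grip_width: -0.003
```

Request:
arm_command --motion '[[[0,0.1,0],0,0],[[0,0.2,0],0,0],[[0,0.3,0],0,0],[[0,0.4,0],0,0],[[0,0.5,0],0,0],[[0,0.6,0],0,0],[[0,0.7,0],0,0],[[0,0.8,0],0,0],[[0,0.9,0],0,0],[[0,0.95,0],0,0]]'

```text
time: 6.08
ee_pos: [0.6109, 0.0507, 0.2544]
ee_rot: [[1.0, -0.001, -0.0], [-0.001, -1.0, -0.0], [-0.0, 0.0, -1.0]]
contact_force: [0.9, 0.3, -0.4]
grip_width: -0.002
```

Run:
```python
from h import *
snap('side','s3');print(observe()['ee_pos'],observe()['contact_force'])
a=cv2.imread('pics/s3.png')[120:230,130:240]
cv2.imwrite('pics/c4.png',cv2.resize(a,None,fx=5.4,fy=5.4,interpolation=cv2.INTER_CUBIC))
```

```text
[0.61099625 0.05063432 0.25447701] [-0.71993553 -0.39923083 -0.4021332 ]
```

View pics/c4.png

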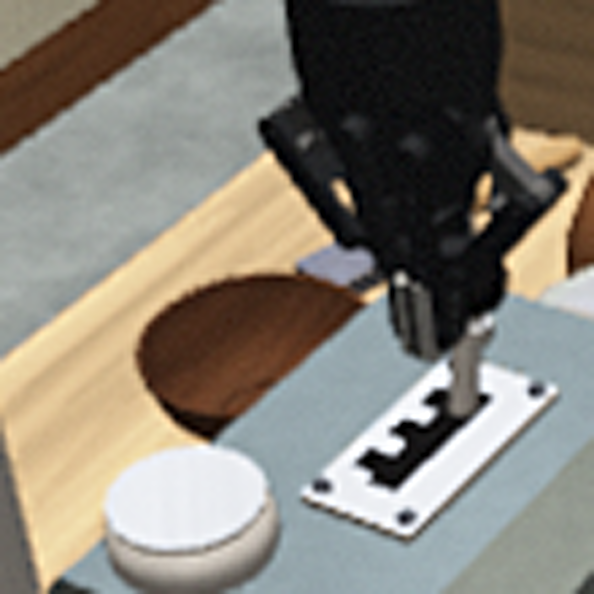

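The lever rod now stands at the chuck end of the slot at about (465,400), with the knob hidden behind the fingers, and the contact force is near zero. I'll nudge to the end stop to be sure it is home, then retreat.

Request:
arm_command --motion '[[[0,0.03,0],0,0],[[0,0.06,0],0,0],[[0,0.09,0],0,0],[[0,0.12,0],0,0],[[0,0.14,0],0,0],[[0,0.15,0],0,0],[[0,0.16,0],0,0],[[0,0.16,0],0,0],[[0,0.16,0],0,0],[[0,0.16,0],0,0]]'

```text
time: 6.97
ee_pos: [0.611, 0.0455, 0.2545]
ee_rot: [[1.0, 0.0, -0.0], [0.0, -1.0, 0.0], [-0.0, -0.0, -1.0]]
contact_force: [0.7, 3.9, -2.2]
grip_width: -0.002
```

Request:
arm_command --motion '[[[0,-0.3,0],0,0],[[0,-0.7,0],0,0],[[0,-1,-0.5],0,0],[[0,-1,-1.3],0,0],[[0,-1,-2.1],0,0],[[0,-1,-3],0,0],[[-1,-1,-3.6],0,0],[[-2,-1,-3.6],0,0],[[-3,-0.5,-3.6],0,0],[[-3.8,0,-3.6],0,0]]'

```text
time: 7.8
ee_pos: [0.4589, 0.0465, 0.3987]
ee_rot: [[1.0, 0.002, 0.001], [0.002, -1.0, -0.001], [0.001, 0.001, -1.0]]
contact_force: [0.2, -1.3, 0.5]
grip_width: -0.003
```

Run:
```python
from h import *
p,d=snap('side','s4');snap('top','t4');print(observe()['ee_pos'],observe()['contact_force'])
a=cv2.imread('pics/s4.png')[120:260,130:330];b=cv2.imread('pics/t4.png')[70:210,170:370]
cv2.imwrite('pics/c5.png',cv2.resize(np.vstack([a,b]),None,fx=2.1*1,fy=2.1))
for n,f in(('side','s4'),('top','t4')):
    print(n,'expected knob high',proj(n,[.612,.021,.306]))
    d=np.load(f'pics/{f}.npy');c=camera_params(n);K=c['mtx'];T=np.linalg.inv(c['world_to_cam'])
    v,u=np.mgrid[0:420,0:560]
    P=(np.stack([(u-K[0,2])/K[0,0]*d,(v-K[1,2])/K[1,1]*d,d,np.ones_like(d)],-1)@T.T)[...,:3]
    m=(abs(P[...,0]-.612)<.022)&(abs(P[...,1]-.05)<.08)&(P[...,2]>.297)&(P[...,2]<.33)&(d>0)
    q=P[m];print(len(q))
    if len(q)>10:
        from scipy.optimize import least_squares
        r=least_squares(lambda c:np.linalg.norm(q-c,axis=1)-.015,q.mean(0)-[0,0,.008],loss='soft_l1',f_scale=.002);print('sphere',r.x.round(4))
```

```text
[0.45511693 0.04429536 0.40071863] [-0.55659053 -0.27332367  1.52444547]
side expected knob high [215.8097089  170.77146783]
154
sphere [0.6091 0.0209 0.3043]
top expected knob high [266.41787082 141.2538197 ]
200
sphere [0.6134 0.0222 0.3056]
```

View pics/c5.png

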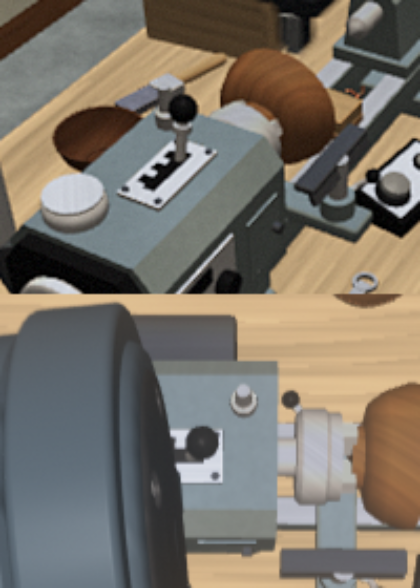

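The lever is at the chuck end: the knob is at (182,108) in the side crop and (203,443) in the top crop, and a sphere fit gives y≈0.0215, z≈0.305. Tin and drive centre haven't moved. I'm checking the travel against the initial picture and fitting the start button precisely.

Run:
```python
from h import *
from scipy.optimize import least_squares
def cloud(n,f):
    d=np.load(f'pics/{f}.npy');c=camera_params(n);K=c['mtx'];T=np.linalg.inv(c['world_to_cam'])
    v,u=np.mgrid[0:420,0:560]
    return (np.stack([(u-K[0,2])/K[0,0]*d,(v-K[1,2])/K[1,1]*d,d,np.ones_like(d)],-1)@T.T)[...,:3]
for n,f in(('side','side0'),('top','top0')):
    P=cloud(n,f);m=(abs(P[...,0]-.612)<.022)&(abs(P[...,1]-.09)<.04)&(P[...,2]>.297)&(P[...,2]<.33);q=P[m]
    print(n,'knob0',least_squares(lambda c:np.linalg.norm(q-c,axis=1)-.015,q.mean(0)-[0,0,.008],loss='soft_l1',f_scale=.002).x.round(4))
for n,f in(('top','top0'),('side','s4')):
    P=cloud(n,f)
    m=(abs(P[...,0]-.495)<.05)&(abs(P[...,1]+.29)<.09)&(P[...,2]>.025)&(P[...,2]<.1);q=P[m]
    # robust plane for the sloping face
    A=np.c_[q[:,:2],np.ones(len(q))]
    r=least_squares(lambda p:A@p-q[:,2],[.26,0,-.1],loss='cauchy',f_scale=.001).x
    h=(q[:,2]-A@r)/np.sqrt(1+r[0]**2+r[1]**2)
    b=q[(h>.005)&(h<.011)&(q[:,1]<-.30)];s=q[(h>.015)]
    print(n,'slope',r.round(3),'face n',(abs(h)<.002).sum(),'start',len(b),b.mean(0).round(4),b.min(0).round(4),b.max(0).round(4),'stop',s.mean(0).round(4))
```

```text
side knob0 [0.6096 0.0921 0.3043]
top knob0 [0.6134 0.0936 0.3057]
top slope [ 0.264 -0.039 -0.103] face n 945 start 87 [ 0.4892 -0.3272  0.0465] [ 0.4756 -0.3501  0.0421] [ 0.5076 -0.3123  0.0518] stop [ 0.4964 -0.2482  0.0609]
side slope [ 0.247 -0.035 -0.094] face n 469 start 53 [ 0.4815 -0.325   0.0445] [ 0.4479 -0.343   0.0343] [ 0.4998 -0.3096  0.0498] stop [ 0.4902 -0.2471  0.0589]
```

Knob travel comes out at 71.2 and 71.4 mm from the two cameras (71 expected), so the lever is home in high. The start top is at about (0.490, -0.328, 0.046). Next I move above it, slightly to the front because of the slope.

Request:
arm_command --motion '[[[0.1,1,0],0,0],[[0.2,2,0],0,0],[[0.3,3,0],0,0],[[0.4,4,0],0,0],[[0.5,5,0],0,0],[[0.6,6,0],0,0],[[0.7,7,0],0,0],[[0.77,8,0],0,0],[[0.77,9,0],0,0],[[0.77,9.3,0],0,0]]'

```text
time: 8.73
ee_pos: [0.491, -0.331, 0.3968]
ee_rot: [[1.0, -0.004, -0.002], [-0.004, -1.0, -0.001], [-0.002, 0.001, -1.0]]
contact_force: [0.5, -1.1, -0.7]
grip_width: 0.001
```

Request:
arm_command --motion '[[[0,0,1],0,0],[[0,0,2],0,0],[[0,0,3],0,0],[[0,0,4],0,0],[[0,0,5],0,0],[[0,0,6],0,0],[[0,0,7],0,0],[[0,0,8],0,0],[[0,0,8.5],0,0],[[0,0,8.5],0,0]]'

```text
time: 9.57
ee_pos: [0.4886, -0.3238, 0.0538]
ee_rot: [[1.0, -0.0, -0.007], [-0.0, -1.0, 0.004], [-0.007, -0.004, -1.0]]
contact_force: [-0.7, -0.4, 0.6]
grip_width: 0.001
```

Run:
```python
from h import *
snap('side','s5');o=observe();print(o['ee_pos'],o['contact_force'])
t=o['ee_pos']+[0,0,.037];print('tip px',proj('side',t),'button px',proj('side',[.49,-.328,.046]))
a=cv2.imread('pics/s5.png')[140:260,270:390]
cv2.imwrite('pics/c6.png',cv2.resize(a,None,fx=4.5,fy=4.5,interpolation=cv2.INTER_CUBIC))
```

```text
[ 0.49003541 -0.32482693  0.05674686] [-0.47335571 -0.15639051  0.69599792]
tip px [331.15208222 181.78745492] button px [330.65273393 194.91743962]
```

View pics/c6.png

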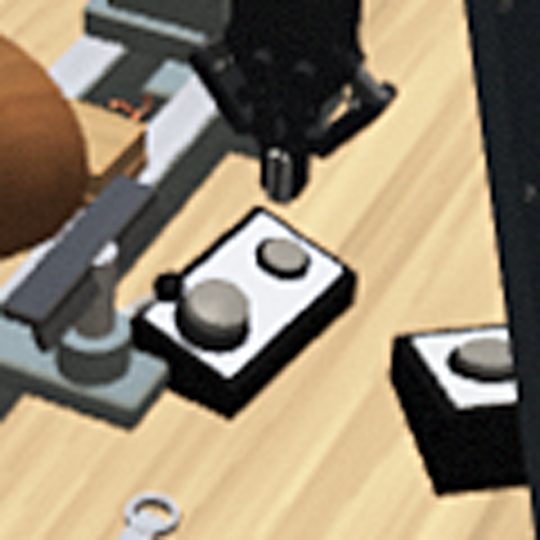

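The shut fingertips are at (283,195) and stand directly above the start button at (283,257), well clear of the mushroom at (215,312). I'll descend in steps and watch the force.

Request:
arm_command --motion '[[[0,0,0.15],0,0],[[0,0,0.3],0,0],[[0,0,0.45],0,0],[[0,0,0.6],0,0],[[0,0,0.7],0,0],[[0,0,0.8],0,0],[[0,0,0.9],0,0],[[0,0,0.9],0,0],[[0,0,0.9],0,0],[[0,0,0.9],0,0]]'

```text
time: 10.45
ee_pos: [0.4911, -0.3261, 0.0227]
ee_rot: [[1.0, -0.0, 0.0], [-0.0, -1.0, -0.0], [0.0, 0.0, -1.0]]
contact_force: [-1.2, -0.5, 0.1]
grip_width: -0.0
```

Request:
arm_command --motion '[[[0,0,0.03],0,0],[[0,0,0.06],0,0],[[0,0,0.09],0,0],[[0,0,0.12],0,0],[[0,0,0.15],0,0],[[0,0,0.18],0,0],[[0,0,0.2],0,0],[[0,0,0.2],0,0],[[0,0,0.2],0,0],[[0,0,0.2],0,0]]'

```text
time: 11.28
ee_pos: [0.491, -0.326, 0.0146]
ee_rot: [[1.0, -0.0, -0.0], [-0.0, -1.0, 0.0], [-0.0, -0.0, -1.0]]
contact_force: [-0.4, -0.4, -0.2]
grip_width: 0.002
```

Request:
arm_command --motion '[[[-0.06,0.03,0],0,0],[[-0.12,0.05,0],0,0],[[-0.12,0.05,0.02],0,0],[[-0.12,0.05,0.04],0,0],[[-0.12,0.05,0.06],0,0],[[-0.12,0.05,0.08],0,0],[[-0.12,0.05,0.1],0,0],[[-0.12,0.05,0.1],0,0],[[-0.12,0.05,0.1],0,0],[[-0.12,0.05,0.1],0,0]]'

```text
time: 12.12
ee_pos: [0.4863, -0.3279, 0.0106]
ee_rot: [[1.0, -0.0, -0.0], [-0.0, -1.0, 0.0], [-0.0, -0.0, -1.0]]
contact_force: [0.5, 0.3, 0.7]
grip_width: -0.0
```

Request:
arm_command --motion '[[[0,0,0.02],0,0],[[0,0,0.04],0,0],[[0,0,0.06],0,0],[[0,0,0.06],0,0],[[0,0,0.06],0,0],[[0,0,0.06],0,0],[[0,0,0.06],0,0],[[0,0,0.06],0,0],[[0,0,0.06],0,0],[[0,0,0.06],0,0]]'

```text
time: 12.95
ee_pos: [0.4863, -0.3281, 0.0082]
ee_rot: [[1.0, -0.0, 0.0], [-0.0, -1.0, -0.0], [0.0, 0.0, -1.0]]
contact_force: [1.1, 0.1, 3.0]
grip_width: 0.0
```

Request:
arm_command --motion '[[[0,0,0.02],0,0],[[0,0,0.04],0,0],[[0,0,0.06],0,0],[[0,0,0.06],0,0],[[0,0,0.06],0,0],[[0,0,0.06],0,0],[[0,0,0.06],0,0],[[0,0,0.06],0,0],[[0,0,0.06],0,0],[[0,0,0.06],0,0]]'

```text
time: 13.78
ee_pos: [0.4863, -0.3281, 0.0059]
ee_rot: [[1.0, -0.0, 0.0], [-0.0, -1.0, -0.0], [0.0, 0.0, -1.0]]
contact_force: [1.7, 0.1, 3.4]
grip_width: 0.0
```

Request:
arm_command --motion '[[[0,0,0.01],0,0],[[0,0,0.02],0,0],[[0,0,0.03],0,0],[[0,0,0.03],0,0],[[0,0,0.03],0,0],[[0,0,0.03],0,0],[[0,0,0.03],0,0],[[0,0,0.03],0,0],[[0,0,0.03],0,0],[[0,0,0.03],0,0]]'

```text
time: 14.62
ee_pos: [0.4864, -0.3281, 0.0047]
ee_rot: [[1.0, -0.0, 0.0], [-0.0, -1.0, -0.0], [0.0, 0.0, -1.0]]
contact_force: [2.1, -0.8, 5.7]
grip_width: -0.005
```

Request:
arm_command --motion '[[[0,0,0.01],0,0],[[0,0,0.02],0,0],[[0,0,0.02],0,0],[[0,0,0.02],0,0],[[0,0,0.02],0,0],[[0,0,0.02],0,0],[[0,0,0.02],0,0],[[0,0,0.02],0,0],[[0,0,0.02],0,0],[[0,0,0.02],0,0]]'

```text
time: 15.45
ee_pos: [0.4866, -0.3281, 0.0044]
ee_rot: [[1.0, -0.0, 0.001], [-0.0, -1.0, -0.0], [0.001, 0.0, -1.0]]
contact_force: [1.3, 1.2, 10.5]
grip_width: -0.004
```

```bash
python3 -c "
from rig import *
o=observe();print(o['ee_pos'],o['contact_force'])"
```

```text
[ 0.48658079 -0.32811791  0.00440282] [ 1.30993112  1.24175503 10.53463436]
```

The force jumped to 10.5 N (spring: 4.9 N at full travel) and motion stalled, so the button is bottomed. I release straight up and retreat.

Request:
arm_command --motion '[[[0,0,-0.05],0,0],[[0,0,-0.1],0,0],[[0,0,-0.2],0,0],[[0,0,-0.3],0,0],[[0,0,-0.6],0,0],[[0,0,-1],0,0],[[0,0,-2],0,0],[[0,0,-3],0,0],[[0,0,-4],0,0],[[0,0,-5],0,0]]'

```text
time: 16.28
ee_pos: [0.4853, -0.3274, 0.2055]
ee_rot: [[1.0, -0.0, -0.001], [-0.0, -1.0, 0.001], [-0.001, -0.001, -1.0]]
contact_force: [0.6, -1.1, -0.3]
grip_width: -0.001
```

Request:
arm_command --motion '[[[-0.5,0.5,-0.5],0,0],[[-1,1,-1],0,0],[[-1.5,1.5,-1],0,0],[[-2,2,-1],0,0],[[-2.5,2.5,-1],0,0],[[-3,3,-1],0,0],[[-3.5,3.5,-1],0,0],[[-4,3.5,-1],0,0],[[-4,3.5,-1],0,0],[[-4,3.5,-1],0,0]]'

```text
time: 17.12
ee_pos: [0.3252, -0.4678, 0.2437]
ee_rot: [[1.0, -0.002, -0.0], [-0.002, -1.0, 0.001], [-0.0, -0.001, -1.0]]
contact_force: [-0.0, -1.0, -0.6]
grip_width: 0.001
```

Run:
```python
from h import *
snap('side','s6');snap('top','t6');print(observe()['ee_pos'],observe()['contact_force'])
a=cv2.imread('pics/s6.png');b=cv2.imread('pics/t6.png')
cv2.imwrite('pics/c7.png',np.vstack([cv2.resize(a[130:270,140:400],None,fx=2,fy=2),cv2.resize(b[80:240,170:430],None,fx=2,fy=2)]))
for n,f,g in(('top','top0','t6'),):
  d0=np.load(f'pics/{f}.npy');d=np.load(f'pics/{g}.npy')
  for uv in((414,214),(382,210),(397,212)): print(uv,pt(n,*uv,d0).round(4),pt(n,*uv,d).round(4))
print('box px shift',cv2.phaseCorrelate(*[np.float32(cv2.imread(f'pics/{k}.png',0)[185:235,360:432]) for k in('top0','t6')]))
```

```text
[ 0.32660787 -0.46755064  0.2436889 ] [-0.04284582 -0.35471069  0.03627079]
(414, 214) [ 0.4905 -0.3295  0.0448] [ 0.4904 -0.3294  0.0452]
(382, 210) [ 0.4987 -0.2477  0.0606] [ 0.4986 -0.2471  0.0635]
(397, 212) [ 0.4953 -0.2888  0.0414] [ 0.4955 -0.2898  0.0371]
box px shift ((-0.02201029939988075, -7.229878884018603e-05), 0.9978096440103319)
```

View pics/c7.png

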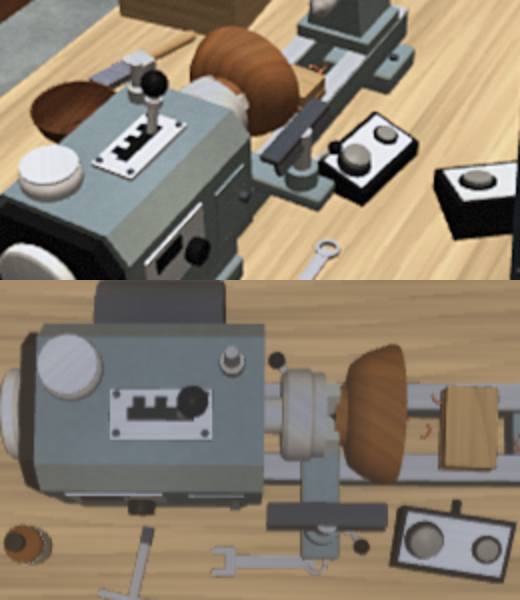

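The lever is in high, with the knob at (193,401) in the top crop. The start button is back out and the box hasn't moved (0.02 px shift). The tin, drive centre, key, spanner and polish are untouched, and the arm is clear.

```bash
python3 -c "
from rig import *
print(job_done())"
```

```text
the job is handed in; nothing more can be done
None
```

The job is done and handed in at about 17 s. I pushed the range lever home into the high notch with the shut fingertips, and only then pressed the start button on the smaller control box and let it out.

- **Lever:** the knob moved 71.2 and 71.4 mm as measured by the two cameras (71 expected). It was still at the high end in the last picture.
- **Start button:** pressing built up to 10.5 N with the motion stalling, against 4.9 N for fully in, so it bottomed. Afterwards its top was back at its first height, within 0.4 mm.
- **Control box:** it did not move (image shift 0.02 px), and nothing came near the stop button. Single-pixel depth readings on the stop button and the box's top face differed by 3 to 4 mm from the first picture. I put that down to depth noise, since the image did not shift.
- **Other objects:** in the last pictures the wax tin, drive centre, chuck key, spanner and polish looked untouched. The arm was clear of everything.
- **Fingertip height:** the reported tool position disagreed with the camera. The real fingertips were about 37 mm higher than reported, so I worked from the camera depth and the contact force instead.

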